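# Centre the wobbly knob on its spraying stand

### The arm

A 7-joint arm with a two-finger parallel gripper is mounted at the origin on the work surface. World frame = base frame: x ahead of the robot, y to its left, z up, the work surface at z = 0. Lengths are in m, angles in rad, forces in N, time in s.
With the tool pointing down it reaches from about 0.35 to 0.9 m from the base axis. Payload 7.2 kg.
Tool frame: the origin (TCP) lies on the front face of the gripper's body, between the roots of the fingers; the fingertips stand 73 mm ahead of it and the grasp point (between the pads) lies 54 mm ahead of it; x points along the fingers, y is the direction in which the jaws open and shut, and the axes are right-handed (so a half turn about x gives the same grasp; the last joint's range is limited). The gripper opens to 85 mm and grips with 20 to 120 N. Pads are 22 mm wide; open, the fingers measure 114 mm over their backs; the gripper's body (76 mm by 85 mm) begins 54 mm behind the grasp point. The pads swing forward as they close: fully open they stand 13 mm farther back than shut.
Start: joints at [-1.287, 0.411, -0.013, 1.596, 0.006, 1.134, -0.082], TCP at [0.215, 0.587, 0.304] pointing down, gripper open.
Joint ranges: [-2.95, 2.95], [-0.29, 1.99], [-1.47, 1.44], [0.14, 2.54], [-1.03, 4.17], [0.13, 1.85], [-2.86, 2.86]. Speed limits (rad/s): [2.39, 2.39, 3.01, 3.01, 3.14, 3.14, 3.14].

### API

Orientations are given as a rotation vector (axis times angle).
In Python, from rig import ctrl gives the robot as it stands. The module is installed in compiled form; this text tells all that it offers.
- The arm moves only by the tool drive_tool, never from a script. Its argument "series" is a list of rows, each a list of 3 entries, a list of its own where there are three numbers: the shift along the tool's x, y, z in units of 20 cm (1.0 is 20 cm), then the turn, a rotation vector about the tool's x, y, z in units of pi rad (1.0 is pi rad), then the opening in per cent of the stroke, from 0 (shut) to 100 (fully open). A call has 1 to 12 rows; each row is the pose to reach, as a shift and turn from the pose commanded when the call began, along the tool's axes at that moment, turning the shorter way round; what a row does not reach only later rows make up. A row lasts 1/8 s, in which the tool goes at most 62.5 mm and 10.7 degrees, less where a joint would pass 70% of its speed; a pose out of reach is approached as far as the arm can. A call with a number of a shift or a turn outside -1 to 1 is refused whole. A call with a gripper value outside its range is refused whole. The fingers move at their own pace and stop on an object; "newtons" is the grip in N (left out, the last holds). Time passes only in rows, so rows that repeat a pose let the fingers close. It gives the time, the measured TCP pose, the force and the opening at its end, in the units of the state.
- ctrl.state(): the state, without advancing time (a new reading comes with each control period).
- ctrl.capture(name): name is "side" or "top" or "wrist"; returns the picture (400x640x3 uint8, red, green, blue); there is no depth.
- ctrl.get_calibration(name): a dict with "fov_y" (degrees; the focal length in pixels is half the picture's height over the tangent of half this angle, whatever the lens; pixels are square), "cx", "cy" (the principal point, pixels), "D" ([k1, k2, p1, p2, k3] as OpenCV has them; the pictures are not rectified), "T" (4x4, takes a point from camera to world coordinates). Camera axes: x right, y up, looking along -z (the intrinsics and any distortion apply to the point x, -y, -z); pixel columns grow to the right and rows downward; lengths in m; the calibration is good to about 2 mm. A picture is of the moment at which its call begins: read the wrist's pose just before it. get_calibration takes no time and is no camera call; for the wrist camera it gives the pose at the moment of the call.
- ctrl.hand_in(): hands the job in, once; it reports no verdict.
Trained networks look in the newest picture that a camera, given by its name, has taken for a name from the list of things; names that differ only in an ending like _2 or _b are one class to them, and where a whole thing is asked for, a point or a joint stands for the part that bears it (a point fixed in the world has none). Each returns a list of dicts, best first, with "conf" (0 to 1); they miss things now and then, are a little off and sometimes report something else, mostly with a low value. They report only what shows in the picture. A call takes as long as a camera call. They do not tell look-alikes from the thing itself.
- ctrl.find_in(camera, name): "at" ([x, y, z] in m, in world coordinates, good to about 4 mm: the middle of the surface that is visible of it).
- ctrl.mark_of(camera, name): "at" ([x, y, z] in m, in world coordinates, good to about 4 mm: a listed point, or the origin of a listed thing).
The state is a dict: "clock": time; "qpos": joint angles; "dq": joint speeds; "joint_torque": joint torques, N m; "position": TCP position; "tcp_rot": TCP orientation; "force": force on the tool from outside, world axes, zero at the start; "moment": the same for the moment, N m; "width": finger opening in m.
Only numpy, scipy, OpenCV 4.12 (cv2) and the standard library are available. Lean on these libraries where they do the work, as an engineer would, in place of code of your own. Each camera call takes 0.05 s, during which the arm holds its last target. There are 200 camera calls.

### The job

One of the turned wooden knobs stands off-centre on its little round spraying stand. With light taps of the fingertips, push it to the middle, until its foot stands upright wholly inside the ring engraved on the stand's top; do not grip it, lift it or knock it over. Leave the knob that is already centred on the other stand, and everything else on the bench, where it is.

Things in the scene. Friction and masses are not known exactly. Their poses are not given: they have to be found in the camera images.
- knob: The knob to centre: turned wooden knob, 52 mm tall, about 50 g: foot 34 mm in diameter from 3 to 14 mm up (below that it is bevelled to a flat sole only 22 mm across), waist 17 mm, round head 30 mm in diameter from 36 to 44 mm up. Origin at the centre of its sole, z up through its head.
- knob_foot (a point): Point on the knob's axis 8 mm above its sole, inside the foot: the height to tap at. The knob rocks on its narrow sole: a tap on the foot 5 to 12 mm above the stand's top slides it, a push on the head tips it, and over 12 N is too rough. It starts 15 to 22 mm off the stand's middle, towards any side.
- stand_top (a point): Centre of the top face of the stand that carries the off-centre knob. The stand is fixed: an aluminium disc 90 mm in diameter and 6 mm thick, its top 70 mm above the bench, on a 22 mm stem and a round 92 mm base. An engraved dark ring, 46 mm in inner diameter, marks the middle. z is up; its x and y mean nothing.
- spare_stand: The other stand, equal to the first, carrying the knob that is already centred. Origin at the centre of its underside on the bench.
- done_knob: An equal knob, already in the middle of the other stand; leave it. Origin at the centre of its sole.
- bench_knob: An equal knob standing on the bench; leave it. Origin at the centre of its sole.
- screwdriver: A screwdriver lying on the bench, handle towards its -x; leave it.
- tape_roll: A roll of masking tape lying flat, 100 mm in diameter, 25 mm high; leave it. Origin under its centre.
- sanding_block: A cork sanding block 70 x 110 x 30 mm; leave it. Origin under its centre.
- tin: A closed varnish tin, 90 mm in diameter, 100 mm high; leave it. Origin under its centre.
- brush: A paint brush lying on the bench; leave it.
- glue_bottle: A glue bottle 56 mm in diameter, 110 mm high; leave it. Origin under its centre.
Not all that is in view belongs to the job. Leave any black or turquoise look-alike of the done_knob alone. What is shaped like the spare_stand but blue or green is not meant.

How it is judged:
At the end, for the whole second after the job is handed in: The knob stands upright and still on its stand, its axis within 6.5 mm of the stand's centre (foot inside the engraved ring); the other knob still stands in the middle of its own stand (horizontal distance between knob and stand_top below 0.0065 m and angle between each of knob, done_knob's own z axis and vertical below 0.08 rad and z of knob in the frame of stand_top between -0.004 and 0.004 m and linear speed of knob below 0.01 m/s and horizontal distance between done_knob and spare_stand below 0.008 m); the robot touches nothing.
It fails at once if the knob is lifted off its stand (z of knob in the frame of stand_top above 0.012 m).
It fails at once if the knob is knocked off its stand or over (tilted over 35 degrees) (z of knob in the frame of stand_top below -0.012 m or angle between knob's own z axis and vertical above 0.61 rad).
It fails at once if the knob is gripped or struck hard (over 12 N) (contact force between any of the arm, the fingers and knob above 12 N).
It fails at once if the centred knob on the other stand is shifted over 6 mm (distance of done_knob from where it was at the start of the episode above 0.006 m).
It fails at once if another thing on the bench is moved over 20 mm (distance of any of bench_knob, screwdriver, tape_roll, sanding_block, tin, brush, glue_bottle from where it was at the start of the episode above 0.02 m).
It also fails if it takes over 48 s, if anything falls off the work surface, if the arm or the gripper's body presses on something with over 40 N, if the wrist force passes 120 N, or if a joint passes its speed limit or range.

## Working session

There is one attempt and no reset: what is moved stays moved. The work goes in short steps, Python scripts to look and compute and a tool call to move; the robot and the scene stay as the last step left them, time stands still between calls to the robot, and variables do not carry over. Pictures are saved under pics/ and viewed, about 8 in all and at most 12, crops included, and the job is handed in when it is done.

Besides the shell and the picture viewer there is one more tool, called after "Call:" in YAML: its name, and indented under it one key for each argument. drive_tool: Moves the arm, as the interface text tells. Shifts and turns lie within -1 to 1; 1 stands for 20 cm of shift or pi rad of turn. Its arguments: {"type":"object","properties":{"series":{"type":"array","items":{"type":"array"}},"newtons":{"type":"number"}},"required":["series"]}

```bash
mkdir -p pics; python3 - <<'E'
from rig import ctrl
import cv2,numpy as np
s=ctrl.state();print(s['clock'],s['position'],s['tcp_rot'],s['width'],s['force'])
for c in ['top','side']:
    im=ctrl.capture(c);cv2.imwrite(f'pics/{c}0.png',im[:,:,::-1])
    k=ctrl.get_calibration(c);print(c,k['fov_y'],np.round(k['T'],3).tolist())
    for n in ['knob','knob_foot','stand_top','spare_stand','done_knob']:
        print(n,[(np.round(d['at'],3).tolist(),round(d['conf'],2)) for d in ctrl.mark_of(c,n)])
E
```

```text
0.0 [0.21527946 0.58633705 0.30301225] [ 0.27471568  1.55325154 -0.27735553] 0.08531962403635279 [ 0.81350806 -0.24571308  0.71672745]
top 51.945303262748446 [[-0.027, 0.998, -0.055, 0.456], [-1.0, -0.027, -0.003, -0.017], [-0.005, 0.055, 0.998, 1.239], [0.0, 0.0, 0.0, 1.0]]
knob [([0.597, -0.198, -0.001], 0.66), ([0.561, 0.227, 0.076], 0.65)]
knob_foot [([0.561, 0.226, 0.082], 0.72), ([0.596, 0.004, 0.003], 0.59), ([0.592, -0.204, 0.072], 0.18)]
stand_top [([0.55, 0.205, 0.072], 0.56)]
spare_stand [([0.464, -0.066, 0.001], 0.64), ([0.353, -0.194, 0.002], 0.63), ([0.596, -0.193, 0.002], 0.59)]
done_knob [([0.589, -0.201, 0.071], 0.67), ([0.479, -0.166, 0.001], 0.54)]
side 51.26288569208583 [[0.999, 0.027, -0.024, 0.505], [-0.037, 0.739, -0.673, -0.691], [-0.0, 0.673, 0.739, 0.818], [0.0, 0.0, 0.0, 1.0]]
knob [([0.562, 0.23, 0.07], 0.58)]
knob_foot [([0.563, 0.228, 0.075], 0.68)]
stand_top [([0.548, 0.209, 0.07], 0.58)]
spare_stand [([0.354, -0.198, -0.004], 0.95), ([0.591, -0.194, -0.003], 0.92), ([0.464, -0.066, -0.001], 0.68)]
done_knob [([0.486, -0.238, 0.002], 0.72), ([0.48, -0.171, 0.003], 0.7), ([0.586, -0.204, 0.072], 0.67)]
```

View pics/top0.png

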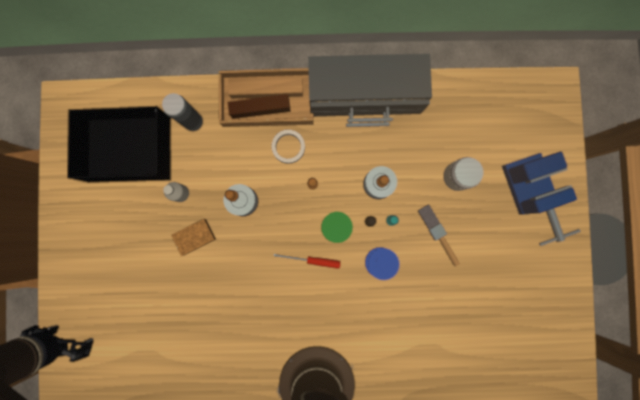

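View pics/side0.png

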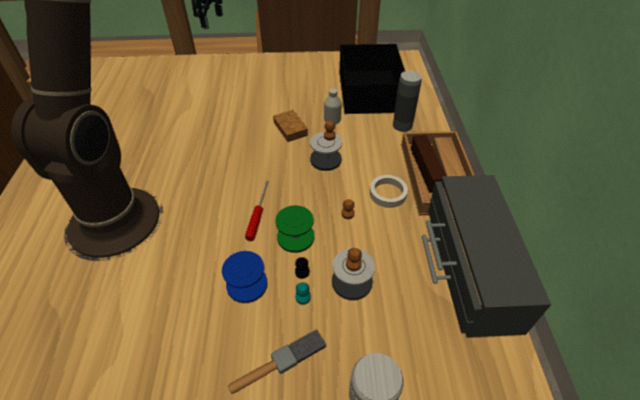

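The job's knob is on the stand at top-picture (240,199), with the knob at (232,195): brown knob, grey stand, clearly off-centre. The other grey stand (381,182) has its knob at (383,181), already centred. The black and turquoise knobs at (370,221) and (392,220), and the green and blue stands, are decoys. The brown knob at (312,183) is bench_knob. I'll confirm with an enlarged crop.

```bash
cat > h.py <<'E'
from rig import ctrl
import cv2,numpy as np
from scipy.spatial.transform import Rotation as R
def goal(p,zdir):
    "shift/turn numbers for tool down, tool z along +-zdir (nearest)"
    s=ctrl.state();R0=R.from_rotvec(s['tcp_rot']);M=R0.as_matrix()
    z=np.array([zdir[0],zdir[1],0.]);z/=np.linalg.norm(z)
    x=np.array([0,0,-1.]);G=R.from_matrix(np.c_[x,np.cross(z,x),z])
    t=(R0.inv()*G).as_rotvec()
    return np.round(M.T@(np.array(p)-s['position'])/.2,4),np.round(t/np.pi,4)
def px(cam,P,k=None):
    k=k or ctrl.get_calibration(cam);T=np.linalg.inv(k['T']);q=np.atleast_2d(P)@T[:3,:3].T+T[:3,3]
    q=q*[1,-1,-1];f=200/np.tan(np.radians(k['fov_y']/2))
    return cv2.projectPoints(q,np.zeros(3),np.zeros(3),np.array([[f,0,k['cx']],[0,f,k['cy']],[0,0,1]]),np.array(k['D'],float))[0][:,0]
def ray(cam,uv,z,k=None):
    "world point at height z seen at pixel uv"
    k=k or ctrl.get_calibration(cam);f=200/np.tan(np.radians(k['fov_y']/2))
    u=cv2.undistortPoints(np.array(uv,float).reshape(-1,1,2),np.array([[f,0,k['cx']],[0,f,k['cy']],[0,0,1]]),np.array(k['D'],float))[:,0]
    d=np.c_[u[:,0],-u[:,1],-np.ones(len(u))]@np.array(k['T'])[:3,:3].T;o=np.array(k['T'])[:3,3]
    return o+d*((z-o[2])/d[:,2])[:,None]
def st():
    s=ctrl.state();print('t',round(s['clock'],2),np.round(s['position'],4),'w',round(s['width'],4),'F',np.round(s['force'],2));return s
E
python3 - <<'E'
from h import *
s=st();print(R.from_rotvec(s['tcp_rot']).as_matrix().round(3))
k=ctrl.get_calibration('wrist');T=np.array(k['T']);M=R.from_rotvec(s['tcp_rot']).as_matrix()
print('cam in tool',(M.T@(T[:3,3]-s['position'])).round(3),'look',(M.T@-T[:3,2]).round(3),k['fov_y'])
c=np.array([.549,.207]);kn=np.array([.562,.228]);u=(kn-c)/np.linalg.norm(kn-c);print(u)
for sg in(1,-1):
    print(sg,goal([*(kn+.06*u),.25],sg*u))
a=cv2.imread('pics/top0.png')[165:235,190:280];b=cv2.imread('pics/side0.png')[110:180,290:380]
cv2.imwrite('pics/crop.png',cv2.resize(np.hstack([a,b]),None,fx=4.4,fy=4.4,interpolation=cv2.INTER_CUBIC))
E
```

```text
t 0.6 [0.2154 0.5867 0.3039] w 0.0855 F [ 0.3  -0.13 -0.16]
[[-0.     0.345  0.939]
 [ 0.     0.939 -0.345]
 [-1.     0.    -0.   ]]
cam in tool [-0.07 -0.   -0.08] look [0.95  0.001 0.312] 59.60064960773782
[0.52635461 0.85026515]
1 (array([ 0.2695, -0.7926,  2.3053]), array([-0.4355,  0.    , -0.    ]))
-1 (array([ 0.2695, -0.7926,  2.3053]), array([ 0.5645, -0.    , -0.    ]))
```

View pics/crop.png

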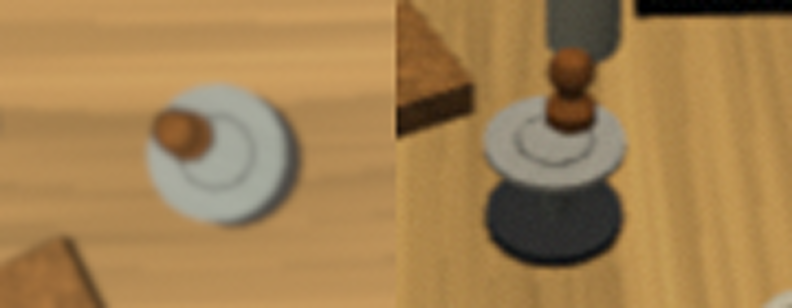

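The crop confirms it: a brown knob off the ring on a grey stand, displaced up and to the left in the top view. Moving to hover.

Call:
drive_tool:
  series:
    - [[0,-0.1,0.3],[0.06,0,0],20]
    - [[0,-0.2,0.6],[0.12,0,0],20]
    - [[0,-0.3,0.85],[0.18,0,0],20]
    - [[0,-0.35,1.0],[0.24,0,0],20]
    - [[0,-0.35,1.0],[0.24,0,0],20]

```text
clock: 1.23
position: [0.3817, 0.4498, 0.3042]
tcp_rot: [0.865, 1.39, -0.865]
force: [-0.6, 0.4, -0.2]
width: 0.0171
```

```bash
python3 - <<'E'
from h import *
st();u=np.array([.526,.85]);kn=np.array([.562,.228]);print(goal([*(kn+.06*u),.25],-u))
E
```

```text
t 1.23 [0.3817 0.4498 0.3042] w 0.0171 F [-0.6   0.39 -0.16]
(array([0.2729, 0.5721, 1.2342]), array([ 3.223e-01,  1.000e-04, -5.000e-04]))
```

Call:
drive_tool:
  series:
    - [[0,0.1,0.25],[0.06,0,0],20]
    - [[0.1,0.25,0.5],[0.12,0,0],20]
    - [[0.15,0.4,0.75],[0.18,0,0],20]
    - [[0.2,0.5,0.95],[0.24,0,0],20]
    - [[0.27,0.57,1.0],[0.3,0,0],20]
    - [[0.27,0.57,1.0],[0.322,0,0],20]
    - [[0.27,0.57,1.0],[0.322,0,0],20]

```text
clock: 2.1
position: [0.5699, 0.3257, 0.2493]
tcp_rot: [1.596, 0.902, -1.598]
force: [1.1, -0.3, -0.7]
width: 0.0174
```

```bash
python3 - <<'E'
from h import *
st();im=ctrl.capture('wrist');cv2.imwrite('pics/w1.png',im[:,:,::-1])
for n in ['knob','knob_foot','stand_top']: print(n,[(np.round(d['at'],4).tolist(),round(d['conf'],2)) for d in ctrl.mark_of('wrist',n)])
print(px('wrist',[[.549,.207,.07],[.562,.228,.07]]).round())
u=np.array([.526,.85]);kn=np.array([.562,.228]);print(goal([*(kn+.06*u),.25],-u))
E
```

```text
t 2.1 [0.5699 0.3257 0.2493] w 0.0174 F [ 1.12 -0.32 -0.66]
knob [([0.5664, 0.2255, 0.0724], 0.45)]
knob_foot [([0.5611, 0.2232, 0.0788], 0.57)]
stand_top []
[[368. 318.]
 [370. 294.]]
(array([0.0008, 0.2196, 0.1373]), array([ 0.0033, -0.0002,  0.0001]))
```

View pics/w1.png

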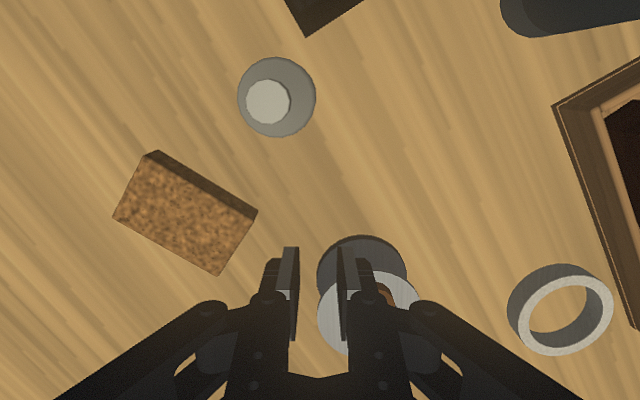

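The wrist picture shows the stand at about (362,300), with the knob hidden behind the right finger at (385,290). Picture-up points outward. I'll pass over to the inner side for a clear look.

Call:
drive_tool:
  series:
    - [[0,0.05,0.25],[0,0,0],20]
    - [[0,0.1,0.5],[0,0,0],20]
    - [[0,0.15,0.75],[0,0,0],20]
    - [[0,0.22,1.0],[0,0,0],20]
    - [[0,0.22,1.0],[0,0,0],20]
    - [[0,0.22,1.0],[0,0,0],20]

```text
clock: 3.05
position: [0.5044, 0.1314, 0.2505]
tcp_rot: [1.6, 0.9, -1.597]
force: [0.5, 0.9, 0.2]
width: 0.0168
```

```bash
python3 - <<'E'
from h import *
st();im=ctrl.capture('wrist');cv2.imwrite('pics/w2.png',im[:,:,::-1])
for n in ['knob','knob_foot','stand_top']: print(n,[(np.round(d['at'],4).tolist(),round(d['conf'],2)) for d in ctrl.mark_of('wrist',n)])
k=ctrl.get_calibration('wrist');np.save('k2.npy',k,allow_pickle=True)
print(px('wrist',[[.549,.207,.07],[.562,.228,.07]]).round())
E
```

```text
t 3.05 [0.5044 0.1314 0.2505] w 0.0168 F [0.53 0.94 0.24]
knob [([0.5642, 0.2242, 0.0705], 0.78)]
knob_foot []
stand_top [([0.5528, 0.2132, 0.0713], 0.73)]
[[316.  70.]
 [317.  30.]]
```

View pics/w2.png

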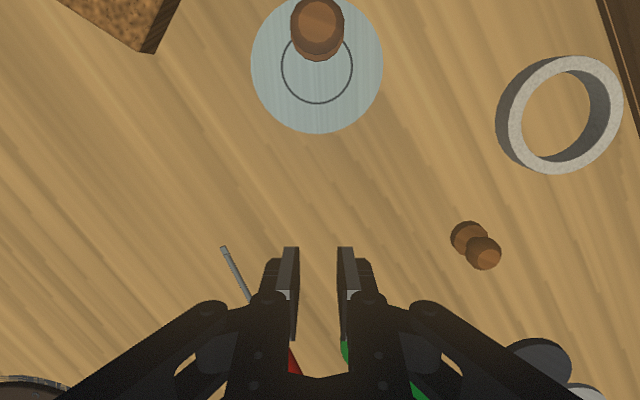

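The stand disc's centre is at about (317,67) with the ring around it. The knob is straight "up" (outward) at column 317, with the foot's near edge at row 61. Fitting disc and foot.

```bash
cat >> h.py <<'E'
def stand(obs,k):
    from scipy.optimize import least_squares
    a=np.linspace(0,2*np.pi,360)
    pts=ray('wrist',obs,.070,k)[:,:2]
    return least_squares(lambda c:np.linalg.norm(pts-c,axis=1)-.045,pts.mean(0)).x,pts
E
python3 - <<'E'
from h import *
k=np.load('k2.npy',allow_pickle=True).item()
im=cv2.imread('pics/w2.png');g=im.astype(int)
mask=((g[:,:,0]-g[:,:,2])>-15)&(g.sum(2)>330);mask[:, :240]=0;mask[:,395:]=0;mask[145:]=0
obs=[]
for r in range(60,145):
    c=np.where(mask[r])[0]
    if len(c)>20: obs+=[(c[0]-.5,r),(c[-1]+.5,r)]
c,p=stand(obs,k);print('centre',c,'resid',(np.linalg.norm(p-c,axis=1)-.045).std())
u=np.array([.526,.85])
brown=(g[:,:,2]-g[:,:,0])>25
b=brown&(np.arange(640)>285)&(np.arange(640)<350)&(np.arange(400)[:,None]<100)
rows=np.where(b.any(1))[0];print('foot bottom row',rows[-1],np.where(b[rows[-1]])[0][[0,-1]])
for r in range(30,rows[-1]+1,4):
    cc=np.where(b[r])[0];print(r,cc[0],cc[-1])
uv=np.mean(np.where(b[rows[-1]])[0])
for z in(.075,.084):
    e=ray('wrist',[[uv,rows[-1]+.5]],z,k)[0];print(z,e, 'knob',e[:2]+.017*u)
a=np.linspace(0,2*np.pi,72)
for o in(.015,.018,.021):
  for z in (.073,.084):
    q=px('wrist',np.c_[c[0]+o*u[0]+.017*np.cos(a),c[1]+o*u[1]+.017*np.sin(a),z+0*a],k);print(o,z,q.min(0).round(1),q.max(0).round(1))
E
```

```text
centre [0.55067179 0.20946799] resid 0.00034412103348327775
foot bottom row 60 [313 321]
30 291 343
34 291 343
38 291 342
42 293 342
46 294 339
50 297 337
54 301 333
58 305 328
0.075 [0.55248195 0.21174256 0.075     ] knob [0.56142395 0.22619256]
0.084 [0.55224164 0.21131174 0.084     ] knob [0.56118364 0.22576174]
0.015 0.073 [290.6  12.4] [342.7  68.5]
0.015 0.084 [289.2   9. ] [343.9  67.8]
0.018 0.073 [290.5   7.2] [342.9  63.7]
0.018 0.084 [289.2   3.5] [344.1  62.8]
0.021 0.073 [290.4   2. ] [343.   58.9]
0.021 0.084 [289.1  -1.9] [344.2  57.8]
```

```bash
python3 - <<'E'
from h import *
k=np.load('k2.npy',allow_pickle=True).item()
s=st();M=R.from_rotvec(s['tcp_rot']).as_matrix();P=lambda x,y,z:M@[x,y,z]+s['position']
for x in(.06,.073,.083):
  for z in(-.011,.011):
    print(x,z,px('wrist',[P(x,-.0085,z),P(x,.0085,z),P(x,.0225,z)],k).round().tolist())
im=cv2.imread('pics/w2.png')[230:360,220:420]
cv2.imwrite('pics/w2c.png',cv2.resize(cv2.convertScaleAbs(im,alpha=1.8,beta=20),None,fx=4,fy=4))
c=np.array([.5507,.2095]);kn=np.array([.5612,.226]);d=(kn-c)/np.linalg.norm(kn-c)
print('tool coords knob',M.T@(np.r_[kn,.07]-s['position']),'stand',M.T@(np.r_[c,.07]-s['position']))
E
```

```text
t 3.25 [0.5044 0.132  0.2498] w 0.017 F [-0.66 -0.64 -0.34]
0.06 -0.011 [[297.0, 256.0], [338.0, 256.0], [371.0, 256.0]]
0.06 0.011 [[298.0, 301.0], [337.0, 301.0], [369.0, 301.0]]
0.073 -0.011 [[298.0, 242.0], [336.0, 242.0], [367.0, 242.0]]
0.073 0.011 [[299.0, 285.0], [335.0, 285.0], [365.0, 285.0]]
0.083 -0.011 [[299.0, 233.0], [335.0, 233.0], [364.0, 233.0]]
0.083 0.011 [[300.0, 274.0], [334.0, 274.0], [362.0, 274.0]]
tool coords knob [ 1.79786201e-01 -1.12604226e-04 -1.09858485e-01] stand [ 0.17978521 -0.00054927 -0.09030575]
```

View pics/w2c.png

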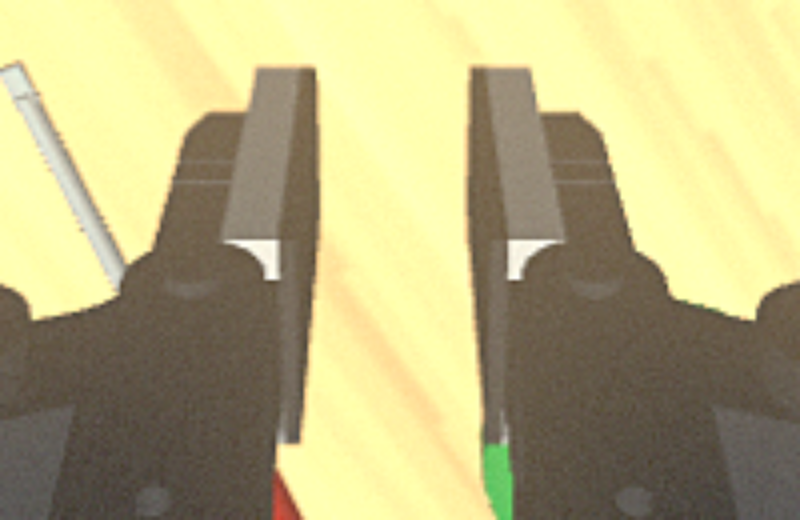

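At 20% opening the tips lie about 69 mm ahead of the TCP, with the pads straddling tool y=0. The knob is already in line with the push axis. I'll go back over to the outer side, tilt 6° so the tips lead, and descend.

Call:
drive_tool:
  series:
    - [[0,0,-0.25],[0,0,0],20]
    - [[0,0,-0.5],[0,0,0],20]
    - [[0,0,-0.75],[0,0,0],20]
    - [[0,0,-0.81],[0,-0.033,0],20]
    - [[0.15,0,-0.81],[0,-0.033,0],20]
    - [[0.3,0,-0.81],[0,-0.033,0],20]
    - [[0.42,0,-0.81],[0,-0.033,0],20]
    - [[0.48,0,-0.81],[0,-0.033,0],20]
    - [[0.51,0,-0.81],[0,-0.033,0],20]
    - [[0.53,0,-0.81],[0,-0.033,0],20]
    - [[0.53,0,-0.81],[0,-0.033,0],20]

```text
clock: 4.62
position: [0.5887, 0.2692, 0.1443]
tcp_rot: [1.502, 0.844, -1.665]
force: [-0.1, 0.3, -0.3]
width: 0.017
```

```bash
python3 - <<'E'
from h import *
s=st();M=R.from_rotvec(s['tcp_rot']).as_matrix();print(M.round(3).tolist())
z=-np.array([.5381,.8429,0]);c=np.array([.5507,.2095,0]);kn=np.array([.5612,.226,0])
# heading of tool z in the plane
h=M[:,2]*[1,1,0];h/=np.linalg.norm(h);y=M[:,1]
for n,q in(('knob',kn),('stand',c)):
    d=(q-s['position'])*[1,1,0];print(n,'ahead',d@h,'y',d@y)
im=ctrl.capture('side');cv2.imwrite('pics/s1.png',cv2.resize(im[70:200,260:420,::-1],None,fx=4.5,fy=4.5,interpolation=cv2.INTER_CUBIC))
E
```

```text
t 4.62 [0.5887 0.2692 0.1443] w 0.017 F [-0.1   0.29 -0.27]
[[-0.053, 0.854, -0.517], [-0.088, -0.52, -0.85], [-0.995, 0.0, 0.103]]
knob ahead 0.05119491182891222 y -0.00100989031145829
stand ahead 0.0707485574654653 y -0.0014041439879780941
```

View pics/s1.png

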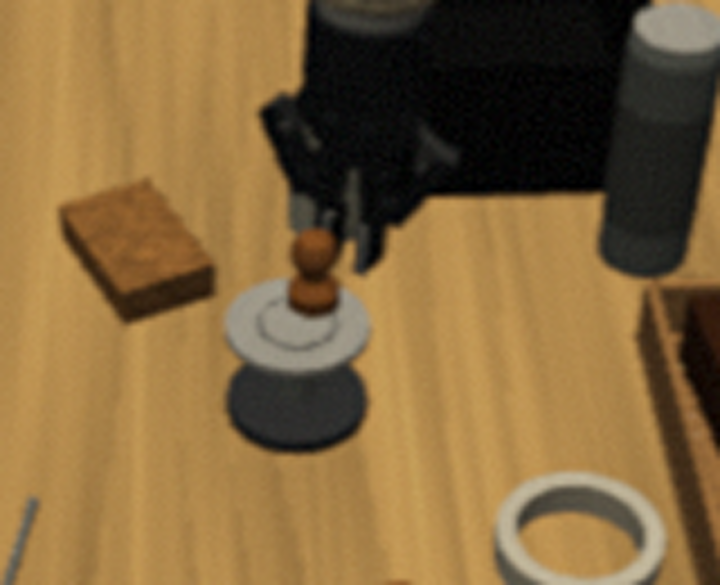

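The knob stands upright at about (313,275) in the crop, with the fingertips (330–370, 215–265) straddling its outer side, clear of it. Pushing slowly.

Call:
drive_tool:
  series:
    - [[0.003,-0.006,0.03],[0,0,0],20]
    - [[0.006,-0.006,0.055],[0,0,0],20]
    - [[0.008,-0.006,0.075],[0,0,0],20]
    - [[0.009,-0.006,0.083],[0,0,0],20]
    - [[0.0095,-0.006,0.09],[0,0,0],20]
    - [[0.01,-0.006,0.0975],[0,0,0],20]
    - [[0.011,-0.006,0.105],[0,0,0],20]
    - [[0.0115,-0.006,0.1125],[0,0,0],20]
    - [[0.0125,-0.006,0.12],[0,0,0],20]
    - [[0.013,-0.006,0.1275],[0,0,0],20]
    - [[0.014,-0.006,0.135],[0,0,0],20]
    - [[0.014,-0.006,0.135],[0,0,0],20]

```text
clock: 6.18
position: [0.5732, 0.2464, 0.1439]
tcp_rot: [1.502, 0.844, -1.666]
force: [0.2, -0.3, 0.4]
width: 0.017
```

```bash
python3 - <<'E'
from h import *
s=st();M=R.from_rotvec(s['tcp_rot']).as_matrix()
c=np.array([.5507,.2095,0]);h=M[:,2]*[1,1,0];h/=np.linalg.norm(h);d=(c-s['position'])*[1,1,0];print('stand ahead',d@h,'y',d@M[:,1])
im=ctrl.capture('side');cv2.imwrite('pics/s2.png',cv2.resize(im[90:170,290:370,::-1],None,fx=7,fy=7,interpolation=cv2.INTER_CUBIC))
for n in ['knob','knob_foot']: print(n,[(np.round(d['at'],4).tolist(),round(d['conf'],2)) for d in ctrl.mark_of('side',n)])
E
```

```text
t 6.17 [0.5732 0.2464 0.1439] w 0.017 F [ 0.19 -0.32  0.45]
stand ahead 0.04323616680890551 y -6.77404774510715e-05
knob [([0.594, -0.0011, 0.0021], 0.72), ([0.5558, 0.221, 0.0726], 0.58)]
knob_foot [([0.5548, 0.2208, 0.0766], 0.55)]
```

View pics/s2.png

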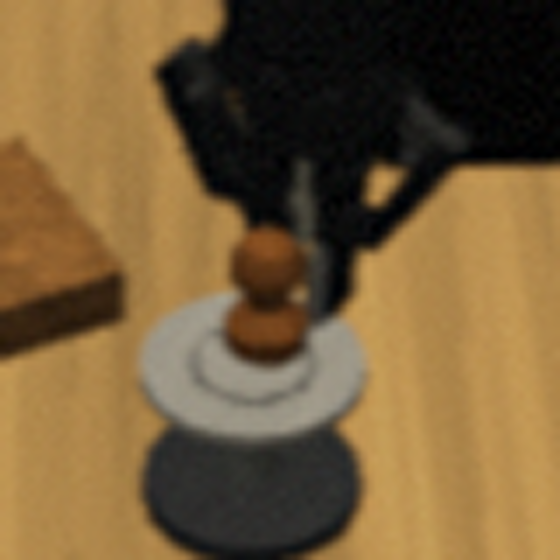

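The knob is upright and has slid about 9 mm toward the ring, as the geometry predicted. About 11 mm remains; I'll push 9 mm more, then back off and look.

Call:
drive_tool:
  series:
    - [[0.0007,0,0.0065],[0,0,0],20]
    - [[0.0014,0,0.013],[0,0,0],20]
    - [[0.002,0,0.0195],[0,0,0],20]
    - [[0.0027,0,0.026],[0,0,0],20]
    - [[0.0034,0,0.0325],[0,0,0],20]
    - [[0.004,0,0.039],[0,0,0],20]
    - [[0.0047,0,0.045],[0,0,0],20]
    - [[0.0047,0,0.045],[0,0,0],20]
    - [[0.004,0,0.035],[0,0,0],20]
    - [[0.001,0,0.0],[0,0,0],20]
    - [[-0.01,0,-0.1],[0,0,0],20]
    - [[-0.01,0,-0.1],[0,0,0],20]

```text
clock: 7.82
position: [0.584, 0.2656, 0.1436]
tcp_rot: [1.501, 0.846, -1.664]
force: [-0.0, -0.5, 0.1]
width: 0.017
```

Call:
drive_tool:
  series:
    - [[-0.25,0,0],[0,0,0],20]
    - [[-0.5,0,0],[0,0.033,0],20]
    - [[-0.54,0,0.25],[0,0.033,0],20]
    - [[-0.56,0,0.5],[0,0.033,0],20]
    - [[-0.58,0,0.75],[0,0.033,0],20]
    - [[-0.6,0,0.85],[0,0.033,0],20]
    - [[-0.6,0,0.85],[0,0.033,0],20]
    - [[-0.6,0,0.85],[0,0.033,0],20]

```text
clock: 8.82
position: [0.5028, 0.1314, 0.2806]
tcp_rot: [1.599, 0.9, -1.598]
force: [0.2, -0.2, -0.6]
width: 0.0172
```

```bash
python3 - <<'E'
from h import *
st();im=ctrl.capture('wrist');cv2.imwrite('pics/w3.png',im[:,:,::-1])
k=ctrl.get_calibration('wrist');np.save('k3.npy',k,allow_pickle=True)
for n in ['knob','stand_top']: print(n,[(np.round(d['at'],4).tolist(),round(d['conf'],2)) for d in ctrl.mark_of('wrist',n)])
a=np.linspace(0,2*np.pi,72);c=[.5507,.2095]
for z,r in((.07,.045),(.07,.0235),(.084,.017),(.073,.017)):
    q=px('wrist',np.c_[c[0]+r*np.cos(a),c[1]+r*np.sin(a),z+0*a],k);print(z,r,q.min(0).round(1),q.max(0).round(1))
E
```

```text
t 8.82 [0.5028 0.1314 0.2806] w 0.0172 F [ 0.17 -0.16 -0.57]
knob [([0.5543, 0.2094, 0.0649], 0.77)]
stand_top []
0.07 0.045 [258.4  -0.6] [377.7 125.6]
0.07 0.0235 [286.9  31.7] [349.2  97.6]
0.084 0.017 [294.4  39. ] [341.8  89.2]
0.073 0.017 [295.3  40.8] [340.9  88.9]
```

View pics/w3.png

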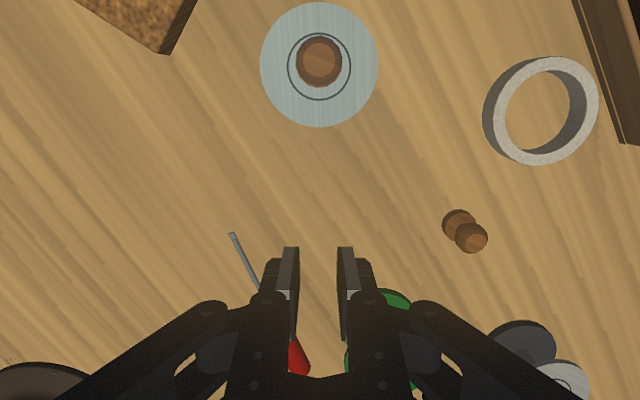

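The knob is upright and its foot is inside the ring: the ring spans columns 287–351 and rows 33–100, the foot about 296–343 and 36–88. Measuring the residual.

```bash
python3 - <<'E'
from h import *
k=np.load('k3.npy',allow_pickle=True).item()
g=cv2.imread('pics/w3.png').astype(int)
m=(((g[:,:,0]-g[:,:,2])>-15)&(g.sum(2)>330));m[:,:250]=0;m[:,385:]=0;m[135:]=0
obs=[]
for r in range(10,135):
    q=np.where(m[r])[0]
    if len(q)>20: obs+=[(q[0]-.5,r),(q[-1]+.5,r)]
c,p=stand(obs,k);print('stand',c,(np.linalg.norm(p-c,axis=1)-.045).std())
b=((g[:,:,2]-g[:,:,0])>25)&m[:, :].any(0);b[:, :285]=0;b[:,353:]=0;b[:25]=0;b[103:]=0
b=cv2.morphologyEx(b.astype(np.uint8),cv2.MORPH_OPEN,np.ones((3,3)))
ys,xs=np.where(b);print('foot box',xs.min(),xs.max(),ys.min(),ys.max())
a=np.linspace(0,2*np.pi,180);u=np.array([.526,.85]);v=np.array([.85,-.526])
from scipy.optimize import least_squares
def box(o):
    P=[]
    for z,r in((.073,.017),(.084,.017),(.106,.015),(.114,.015)):
        P.append(px('wrist',np.c_[o[0]+r*np.cos(a),o[1]+r*np.sin(a),z+0*a],k))
    q=np.vstack(P[:2]);Q=np.vstack(P);return np.array([Q[:,0].min(),Q[:,0].max(),Q[:,1].min(),Q[:,1].max()])
o=least_squares(lambda o:box(o)-[xs.min()-.5,xs.max()+.5,ys.min()-.5,ys.max()+.5],c,diff_step=1e-4)
print('knob',o.x,'res px',o.fun.round(1),'off mm',(o.x-c)*1e3,'along u,v',(o.x-c)@u*1e3,(o.x-c)@v*1e3)
E
```

```text
stand [0.55043951 0.20836164] 0.00021631896555732784
foot box 296 341 37 86
knob [0.55136423 0.21012398] res px [-0.8  0.7 -1.2  1.5] off mm [0.92472101 1.76233631] along u,v 1.9843891159345992 -0.14097603964318012
```

The residual is 2 mm against 6.5 mm allowed. The arm is clear of everything, so I'm handing in.

```bash
python3 -c "
from h import *
st();print(ctrl.hand_in())"
```

```text
t 8.97 [0.5026 0.1311 0.2802] w 0.0172 F [ 0.41  0.49 -0.15]
the job is handed in; nothing more can be done
None
```

The knob now stands upright with its foot wholly inside the engraved ring, and the job is handed in at about 9 s on the robot's clock. I pushed the foot from the outside with the slightly open fingertips straddling it. It went in two slow strokes, about 9 mm each, and then I drew the arm back clear.

- **Position:** The last wrist picture, fitted to the stand's rim and the foot's outline, puts the axis about 2 mm from the stand's centre; 6.5 mm is allowed.
- **Forces:** Readings taken after each move stayed at noise level, about 1 N or less. I did not monitor force within a stroke.
- **Detector disagreement:** In that same picture the network's knob mark was about 4 mm from the stand centre I measured. That is within its stated error, and it found no stand_top there. I went by the outline fit.
- **Not checked:** I did not re-measure the done_knob or the other bench items at the end. The arm never came near the other stand, and its whole path stayed clear of everything on the bench but the knob.

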